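Hang a cast bracket on a spring scale and let it settle

TASK

Weigh the cast bracket: pick it up, thread its slot over the hook of the column spring scale, and lower it slowly with the hook until the spring alone carries its whole weight. Only then let go gently, so that the hook does not jump, and leave the bracket hanging freely and still for the reading. Never push or pull hard on the hook, and leave the bottle, the timer and the beaker where they are.

Things in the scene. Friction and masses are not known exactly. Their poses are not given: they have to be found in the camera images.
- bracket: Loose grey cast bracket, 0.25 to 0.75 kg, standing. Foot 64 (x) x 60 (y) x 14 mm; upright plate in its yz plane, 12 mm thick (x), 52 wide (y), top at z = 130. Slot through it along x, 18 wide, z = 62 to 104. Ribs on both x sides below z = 40. Grasp from above across the 52 mm, at z about 95 to 125 mm. Half a turn about z looks the same. Origin: centre of underside, z up.
- slot_top (a point): Ridge of the slot's shallow (15 degree) pitched roof, mid-plate, 104 mm above the bracket's underside; axes as the bracket's. When an 8 mm bar is seated under the roof, the ridge is about 4 mm above the bar's axis.
- scale: Fixed column spring scale: base plate 130 x 130 x 14 mm, column 46 (x) x 54 (y) mm, 364 mm high, white graduated front with a pointer, facing its own -x (towards the robot), where the hook juts out 135 mm from the column's axis. Origin: on the bench under the column's axis; z up.
- hook_seat (a point): Axis of the hook's round 8 mm bar, mid-seat; z = 290 mm unloaded; moves with the hook. Axes as the scale's (x from tip to column). Seat level from x = -10 to +10 mm; in front it rises to the free tip (axis end x = -22, z = +18; top z = +22); behind it rises to x = +24, z = +12, then a level shank to the carriage at x = 98. Free space above.
- hook (a joint): Downward travel of the hook and pointer in m: 0 unloaded, stop at 0.16. A soft spring of 50 N/m carries it (about 19.6 mm per 100 g), lightly damped. Keep it slower than 0.1 m/s at all times (a sudden load on it would be faster) and the load on the hook below 15 N.
- reagent_bottle: Loose closed bottle with a blue cap, 54 mm in diameter, 114 mm high, a bystander. Origin: centre of underside.
- timer: Loose flat bench timer 68 x 64 x 18 mm, a bystander. Origin: centre of underside.
- beaker: Loose clear beaker, 56 mm in diameter, 71 mm high, a bystander. Origin: centre of underside.
Mind the look-alikes: they are no part of the job. Leave any red look-alike of the bracket alone.

How it is judged:
On the way, in this order (a step that is already met when the one before it is completed fails the run):
1. the bracket is lifted clear of the bench (height (world z) of bracket above 0.05 m and contact force between hook and bracket below 0.1 N), for 0.1 s.
2. the bracket's slot is over the hook seat and the hook begins to carry it (horizontal distance between slot_top and hook_seat below 0.014 m and z of slot_top in the frame of hook_seat between 0 and 0.012 m and contact force between hook and bracket above 0.8 N), for 0.1 s.
At the end, for the whole second after the job is handed in: The bracket hangs by its slot in the hook's seat (ridge within 14 mm of the seat's middle sideways, 0 to 12 mm above its axis), upright within 0.2 rad, pointer between 30 and 155 mm, bracket and hook at rest (bracket under 20 mm/s and 0.4 rad/s, hook under 15 mm/s) (horizontal distance between slot_top and hook_seat below 0.014 m and z of slot_top in the frame of hook_seat between 0 and 0.012 m and contact force between hook and bracket above 1.5 N and value of joint hook between 0.03 and 0.155 m and angle between bracket's own z axis and vertical below 0.2 rad and linear speed of bracket below 0.02 m/s and angular speed of bracket below 0.4 rad/s and velocity of joint hook between -0.015 and 0.015 m/s); the robot touches nothing.
It fails at once if the hook jumps or is jerked (faster than 0.1 m/s) (velocity of joint hook above 0.1 m/s or velocity of joint hook below -0.1 m/s).
It fails at once if the hook is loaded with more than 15 N (contact force between hook and anything else above 15 N).
It fails at once if the bottle, the timer or the beaker is moved by more than 30 mm (distance of any of reagent_bottle, timer, beaker from where it was at the start of the episode above 0.03 m).
It also fails if it takes over 54 s, if anything falls off the work surface, if the arm or the gripper's body presses on something with over 40 N, if the wrist force passes 120 N, or if a joint passes its speed limit or range.

ROBOT

A 6-joint arm with a two-finger parallel gripper is mounted at the origin on a cart in front of the work surface, level with it; the furniture and walls round the work are solid. World frame = base frame: x ahead of the robot, y to its left, z up, the work surface at z = 0. Lengths are in m, angles in rad, forces in N, time in s.
With the tool pointing down it reaches from about 0.35 to 0.975 m from the base axis. Payload 4.9 kg.
Tool frame: the origin (TCP) lies midway between the tips of the shut fingers; the grasp point (between the pads) lies ctrl.grip_depth behind it (ctrl.grip_depth is the distance from the TCP to the grasp point, in m); z points along the fingers, y is the line along which they close (so a half turn about z gives the same grasp; the last joint's range is limited). The gripper opens to 85 mm and grips with 20 to 120 N. Pads are 22 mm wide; open, the fingers measure 114 mm over their backs; the gripper's body (76 mm by 85 mm) begins 54 mm behind the grasp point. The pads swing forward as they close: fully open they stand 13 mm farther back than shut.
Start: joints at [1.206, 0.053, 1.613, -0, 1.476, -0.119], TCP at [0.152, 0.606, 0.231] pointing down, gripper open.
Joint ranges: [-3.01, 3.01], [-1.01, 2.22], [0.06, 2.58], [-1.02, 4.17], [0.09, 2.62], [-3.14, 3.14]. Speed limits (rad/s): [2.57, 2.57, 3.14, 3.14, 3.14, 3.14].

INTERFACE

Orientations are given as a rotation vector (axis times angle).
In Python, from station import ctrl, get_image, camera_model gives the robot as it stands. The module is installed in compiled form; this text tells all that it offers.
- The arm moves only by the shell command python3 -m crank 'ROWS' [FORCE]. ROWS is JSON, a list of rows, each a list of 7 numbers: the shift along the tool's x, y, z in mm, then the turn, a rotation vector about the tool's x, y, z in rad, then the opening, from -1 (shut) to 1 (fully open). A call has exactly 10 rows; each row shifts and turns the commanded pose from where the row before left it, along the tool's axes as they then stand; what a row does not reach is not made up. A row lasts 1/12 s, in which the tool goes at most 41.7 mm and 7.16 degrees, less where a joint would pass 70% of its speed; a pose out of reach is approached as far as the arm can. A call with a gripper value outside its range is refused whole. The fingers move at their own pace and stop on an object; FORCE is the grip in N (left out, the last holds). Time passes only in rows, so rows that do not move let the fingers close, or fill a call up. It gives the time, the measured TCP pose, the force, the opening and the grip force at its end, in the units of the state.
- ctrl.get_obs(): the state, without advancing time (a new reading comes with each control period).
- get_image(name): name is "side" or "top" or "wrist"; returns the picture (420x560x3 uint8, red, green, blue); there is no depth.
- camera_model(name): a dict with "vertical_fov" (degrees; the focal length in pixels is half the picture's height over the tangent of half this angle, whatever the lens; pixels are square), "cx", "cy" (the principal point, pixels), "R" (3x3) and "t" (3): a world point X has camera coordinates R X + t; the wrist camera has in their place "hand_eye" (4x4, takes a point from camera to tool coordinates, whose origin is the TCP and whose axes are the flange's). Camera axes: x right, y down, z forward; pixel columns grow to the right and rows downward; lengths in m; the calibration is good to about 2 mm. A picture is of the moment at which its call begins: read the wrist's pose just before it. camera_model takes no time and is no camera call.
- ctrl.finish_job(): hands the job in; it is judged then, once.
The state is a dict: "t": time; "q": joint angles; "dq": joint speeds; "effort": joint torques, N m; "tool_pos": TCP position; "tool_rot": TCP orientation; "contact_force": force on the tool from outside, world axes, zero at the start; "wrist_torque": the same for the moment, N m; "opening": finger opening in m; "grip_force": force on a finger pad.
Only numpy, scipy, OpenCV 4.12 (cv2) and the standard library are available. Lean on these libraries where they do the work, as an engineer would, in place of code of your own. Each camera call takes 0.05 s, during which the arm holds its last target. There are 200 camera calls.

## Working session

There is one attempt and no reset: what is moved stays moved. The work goes in short steps, Python scripts to look and compute and a shell command to move; the robot and the scene stay as the last step left them, time stands still between calls to the robot, and variables do not carry over. Pictures are saved under pics/ and viewed, at most 10 in all, crops included, and the job is handed in when it is done.

```bash
mkdir -p pics; cat > h.py <<'E'
import numpy as np,cv2
from scipy.spatial.transform import Rotation as Ro
from station import ctrl,get_image,camera_model
def cam(n,o=None):
    m=camera_model(n);f=210/np.tan(np.radians(m["vertical_fov"])/2)
    if n=="wrist":
        H=np.array(m["hand_eye"]);R=Ro.from_rotvec(o["tool_rot"]).as_matrix()
        Rc=R@H[:3,:3];c=R@H[:3,3]+np.array(o["tool_pos"])
    else:
        Rc=np.array(m["R"]).T;c=-Rc@np.array(m["t"])
    return f,m["cx"],m["cy"],Rc,c
def ray(C,u,v):
    f,cx,cy,R,c=C;d=R@np.array([(u-cx)/f,(v-cy)/f,1]);return c,d
def atz(C,u,v,z):
    c,d=ray(C,u,v);return c+d*(z-c[2])/d[2]
def proj(C,X):
    f,cx,cy,R,c=C;p=R.T@(np.array(X)-c);return f*p[0]/p[2]+cx,f*p[1]/p[2]+cy
def tri(A,B):
    (a,d),(b,e)=A,B;s=np.linalg.lstsq(np.c_[d,-e],b-a,rcond=None)[0];p,q=a+d*s[0],b+e*s[1];return (p+q)/2,np.linalg.norm(p-q)
def save(im,p,s=1): cv2.imwrite(p,cv2.resize(im[:,:,::-1],None,fx=s,fy=s,interpolation=2))
E
python3 - <<'E'
from h import *
for n in("top","side"): save(get_image(n),f"pics/{n}0.png",1.4);C=cam(n);print(n,C[0],C[4].round(3),C[3][:,2].round(2))
print({k:camera_model("top")[k] for k in camera_model("top")})
o=ctrl.get_obs();print(o,ctrl.grip_depth)
E
```

```text
top 402.52296220596907 [ 0.463 -0.166  1.485] [ 0.06  0.02 -1.  ]
side 534.2556638305276 [ 0.502 -1.175  1.095] [ 0.03  0.75 -0.66]
{'vertical_fov': 55.10294228874315, 'cx': 275.2170661818227, 'cy': 206.41068691385684, 'R': array([[ 0.00390072, -0.99986191, -0.01615376],
       [-0.99828638, -0.00295037, -0.05844311],
       [ 0.05838738,  0.01635405, -0.99816004]]), 't': array([-0.14357281,  0.54860168,  1.45809185])}
{'t': 0.1, 'q': array([ 1.20601235e+00,  5.32997291e-02,  1.61415539e+00,  6.24182980e-06,
        1.47599834e+00, -1.18995600e-01]), 'dq': array([-1.25072139e-03, -2.09237388e-05, -2.87805509e-03,  2.29683145e-03,
        2.14425849e-03,  8.10473396e-04]), 'effort': array([-9.61564729e-04, -3.94908857e+01, -3.71360028e+01, -1.79966896e-04,
        4.00759396e-03,  2.78465230e-06]), 'tool_pos': array([0.1518689 , 0.60568832, 0.23018122]), 'tool_rot': array([-3.85057771e-01, -3.11744905e+00,  2.83510416e-03]), 'contact_force': array([-0.41849757, -0.14423942,  0.00928159]), 'wrist_torque': array([-0.01649526,  0.00333466, -0.00886745]), 'grip_force': 0.0, 'opening': 0.08548724818806124} 0.0187
```

View pics/top0.png

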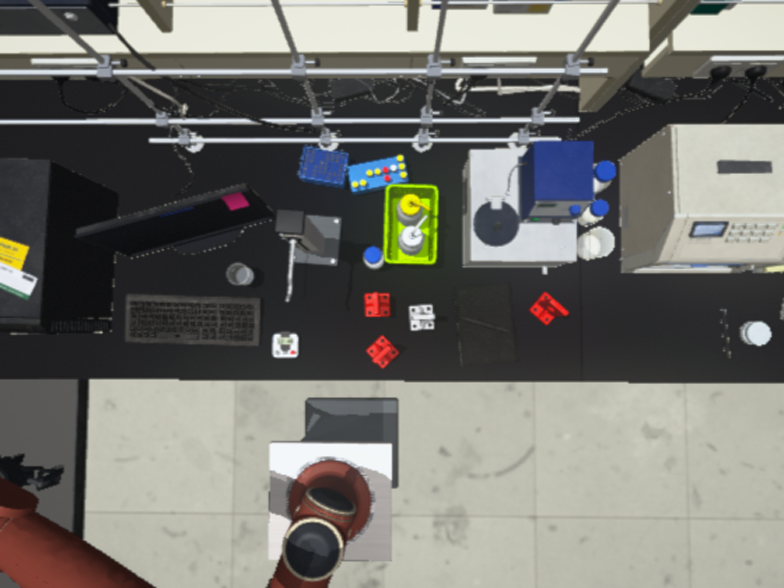

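View pics/side0.png

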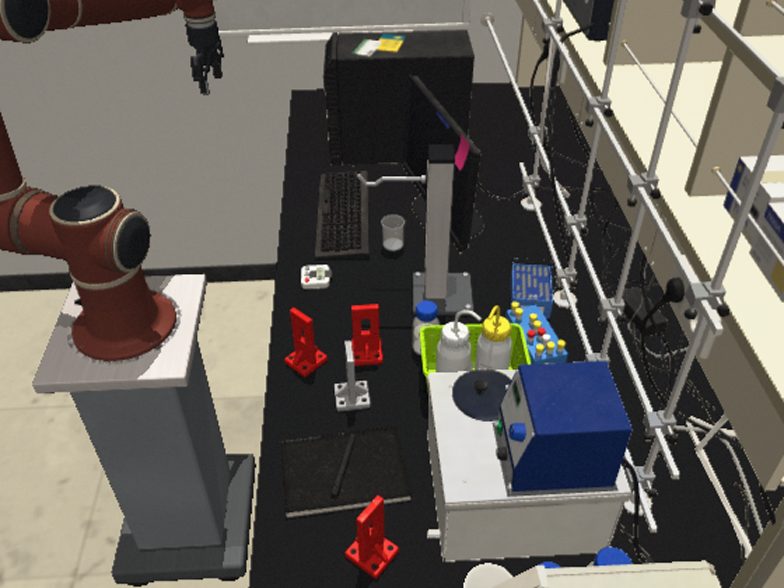

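The top view shows the grey bracket at (422,317). The look-alikes, all red, are at (377,304), (382,352) and (549,308). The scale column is at about (292,220) with its hook tip at (289,298). The bottle is at (373,257), the timer at (286,345) and the beaker at (240,272). I choose the grey bracket and will check it in a close crop.

```bash
python3 - <<'E'
from h import *
t=get_image("top");s=get_image("side")
def c(im,u,v,w=50,h=37,k=8): return cv2.resize(im[v-h:v+h,u-w:u+w],(400,296),interpolation=2)
# windows: bracket top, hook top, bracket side, hook side  (4x)
a=np.vstack([np.hstack([c(t,301,226),c(t,215,185)]),np.hstack([c(s,250,270),c(s,290,130)])])
save(a,"pics/crop1.png")
E
```

```text
(no output)
```

View pics/crop1.png

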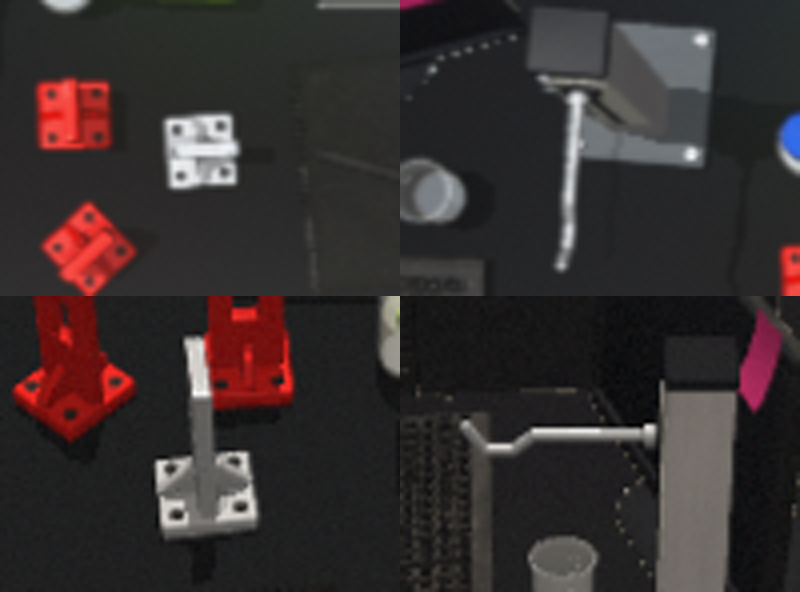

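```bash
python3 - <<'E'
from h import *
T=cam("top");S=cam("side")
p=lambda u,v,x,y:(u-50+x/4-.4,v-37+y/4-.4)
B=[atz(T,*p(301,226,x,y),.014) for x,y in((165,118),(232,113),(237,183),(169,189))]
print(np.round(B,4),np.mean(B,0))
Q=[atz(T,*p(301,226,x,y),.130) for x,y in((168,155),(238,148))]
print("plate",np.round(Q,4),np.mean(Q,0),np.linalg.norm(Q[0]-Q[1]))
print("fs",[np.round(atz(S,*p(250,270,x,y),.014),4) for x,y in((155,462),(250,452),(257,525),(165,533))])
K=[atz(T,*p(215,185,x-400,y),z) for x,y,z in((561,267,.308),(577,97,.302))];print("hook",np.round(K,4))
print("base",[np.round(atz(T,*p(215,185,x-400,y),.014),4) for x,y in((715,29),(703,165))])
for n,a,b in(("tip",(561,267),(466,424)),("carr",(577,97),(648,434))):
    print(n,tri(ray(T,*p(215,185,a[0]-400,a[1])),ray(S,*p(290,130,b[0]-400,b[1]-296))))
# seat: side pixel intersect with vertical plane of hook
c,d=ray(S,*p(290,130,100,152));print("seat z=.29",c+d*(.29-c[2])/d[2])
E
```

```text
[[ 0.5065 -0.2026  0.014 ]
 [ 0.5113 -0.2637  0.014 ]
 [ 0.4476 -0.2682  0.014 ]
 [ 0.4419 -0.2063  0.014 ]] [ 0.47683955 -0.23522385  0.014     ]
plate [[ 0.472  -0.2023  0.13  ]
 [ 0.4781 -0.261   0.13  ]] [ 0.47509459 -0.23163901  0.13      ] 0.05905179155663311
fs [array([ 0.4438, -0.4401,  0.014 ]), array([ 0.5001, -0.4366,  0.014 ]), array([ 0.5023, -0.4861,  0.014 ]), array([ 0.4493, -0.488 ,  0.014 ])]
hook [[0.508  0.06   0.308 ]
 [0.6345 0.051  0.302 ]]
base [array([ 0.7396, -0.0232,  0.014 ]), array([ 0.6134, -0.0132,  0.014 ])]
tip (array([0.50902392, 0.05899983, 0.31313432]), np.float64(0.0024482262093013262))
carr (array([0.63345938, 0.05040891, 0.30509335]), np.float64(0.0010756634409438157))
seat z=.29 [0.53286582 0.06361428 0.29      ]
```

```bash
cat >> h.py <<'E'
def to(x,y,z,yaw):
    "tool shift (mm) to a TCP target, tool down, tool y at world angle 90+yaw deg; first line after turning"
    o=ctrl.get_obs();R=Ro.from_rotvec(o["tool_rot"]).as_matrix();a=np.radians(yaw)
    G=np.array([[-np.cos(a),-np.sin(a),0],[-np.sin(a),np.cos(a),0],[0,0,-1]]).T
    print("pos",np.round(o["tool_pos"],4),"turn",Ro.from_matrix(R.T@G).as_rotvec().round(4),"shift after turn",(1e3*G.T@(np.array([x,y,z])-o["tool_pos"])).round(1),"t",round(o["t"],2),"F",np.round(o["contact_force"],2),"op",round(o["opening"],4),"g",round(o["grip_force"],1),"q",np.round(o["q"],2))
E
python3 -m crank '[[0,0,-40,0,0,-0.108,1],[0,0,-40,0,0,-0.108,1],[0,0,-40,0,0,-0.108,1],[-16,-37,0,0,0,0,1],[-16,-37,0,0,0,0,1],[-16,-37,0,0,0,0,1],[-16,-37,0,0,0,0,1],[-16,-37,0,0,0,0,1],[-16,-37,0,0,0,0,1],[-16,-37,0,0,0,0,1]]' 60
python3 -c "
from h import *
to(.42,.1,.35,4.5)
to(.477,-.235,.35,4.5)"
```

```text
t: 1.03
tool_pos: [0.2842, 0.355, 0.3511]
tool_rot: [-0.124, 3.139, -0.0]
contact_force: [-0.3, -0.3, 0.0]
opening: 0.0857
grip_force: 0.0
pos [0.2842 0.355  0.3511] turn [-0.      0.0002  0.0004] shift after turn [-115.4 -264.8    1.1] t 1.03 F [-0.27 -0.33  0.01] op 0.0857 g 0.0 q [ 0.73 -0.41  1.82 -0.    1.73 -0.92]
pos [0.2842 0.355  0.3511] turn [-0.      0.0002  0.0004] shift after turn [-145.9 -603.3    1.1] t 1.03 F [-0.27 -0.33  0.01] op 0.0857 g 0.0 q [ 0.73 -0.41  1.82 -0.    1.73 -0.92]
```

```bash
python3 -m crank '[[-16,-38,0,0,0,0,1],[-16,-38,0,0,0,0,1],[-16,-38,0,0,0,0,1],[-16,-38,0,0,0,0,1],[-16,-38,0,0,0,0,1],[-16,-38,0,0,0,0,1],[-16,-38,0,0,0,0,1],[-5,-41,0,0,0,0,1],[-5,-41,0,0,0,0,1],[-5,-41,0,0,0,0,1]]'
python3 -m crank '[[-5,-41,0,0,0,0,1],[-5,-41,0,0,0,0,1],[-4,-41,0,0,0,0,1],[-4,-41,0,0,0,0,1],[-2,-20,10,0,0,0,1],[0,0,40,0,0,0,1],[0,0,30,0,0,0,1],[0,0,0,0,0,0,1],[0,0,0,0,0,0,1],[0,0,0,0,0,0,1]]'
python3 - <<'E'
from h import *
to(.477,-.235,.35,4.5)
o=ctrl.get_obs();save(get_image("wrist"),"pics/w1.png",1.4)
C=cam("wrist",o);print(C[4],C[3][:,2])
E
```

```text
t: 1.87
tool_pos: [0.4409, -0.0232, 0.3512]
tool_rot: [-0.123, 3.139, 0.0]
contact_force: [0.5, 0.6, 0.4]
opening: 0.0855
grip_force: 0.0
t: 2.7
tool_pos: [0.4759, -0.2032, 0.2733]
tool_rot: [-0.123, 3.137, -0.002]
contact_force: [-0.1, 0.2, 0.2]
opening: 0.0853
grip_force: 0.0
pos [ 0.4759 -0.2032  0.2733] turn [-0.0014  0.002   0.    ] shift after turn [  1.4 -31.8 -76.7] t 2.7 F [-0.08  0.17  0.21] op 0.0853 g 0.0 q [-0.55 -0.23  1.81  0.    1.56 -2.2 ]
[ 0.40630856 -0.2076645   0.41457621] [ 0.27286171  0.02008771 -0.96184353]
```

View pics/w1.png

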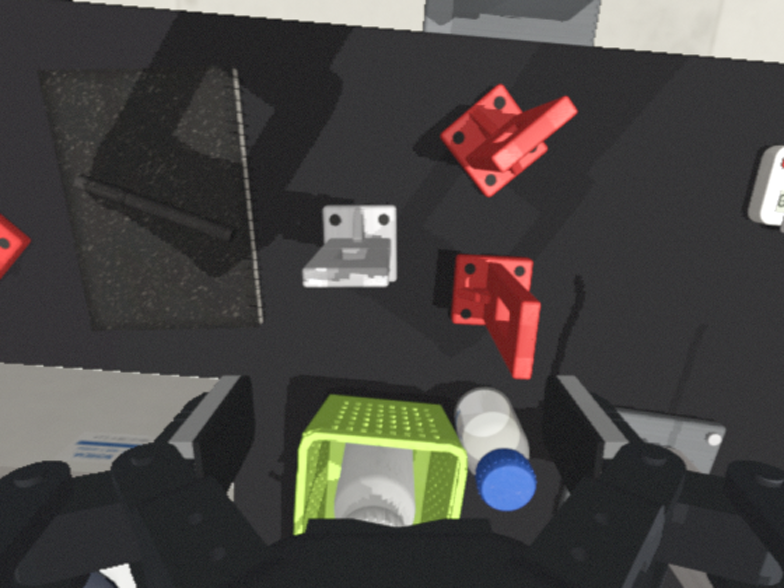

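Close view: the grey bracket's plate top spans about (304,286) to (390,286) and its foot corners are (322,206) and (396,206). It is grey and slotted, so the choice is right.

```bash
python3 - <<'E'
from h import *
o=ctrl.get_obs();C=cam("wrist",o);p=lambda u,v:(u/1.4-.15,v/1.4-.15)
L=[atz(C,*p(*a),.13) for a in((304,286),(388,286),(392,268),(308,268))];print(np.round(L,4),np.mean(L,0))
F=[atz(C,*p(*a),.014) for a in((322,206),(396,206),(397,281))];print(np.round(F,4),(F[0]+F[2])/2)
E
```

```text
[[ 0.4851 -0.2594  0.13  ]
 [ 0.4811 -0.2086  0.13  ]
 [ 0.4698 -0.2071  0.13  ]
 [ 0.4738 -0.2573  0.13  ]] [ 0.47745349 -0.23309707  0.13      ]
[[ 0.4485 -0.2675  0.014 ]
 [ 0.4438 -0.2074  0.014 ]
 [ 0.5065 -0.2017  0.014 ]] [ 0.47750365 -0.23460021  0.014     ]
```

```bash
python3 -m crank '[[0.8,-31,0,0,0,0,1],[0,0,35,0,0,0,1],[0,0,35,0,0,0,1],[0,0,35,0,0,0,1],[0,0,30,0,0,0,1],[0,0,25,0,0,0,1],[0,0,15,0,0,0,1],[0,0,7,0,0,0,1],[0,0,0,0,0,0,1],[0,0,0,0,0,0,1]]'
python3 -c "
from h import *
to(.4775,-.234,.091,4.5)"
```

```text
t: 3.58
tool_pos: [0.4784, -0.2347, 0.0916]
tool_rot: [-0.123, 3.136, -0.003]
contact_force: [-0.1, -0.1, -0.3]
opening: 0.0855
grip_force: 0.0
pos [ 0.4784 -0.2347  0.0916] turn [-0.0021  0.0027  0.0001] shift after turn [0.8 0.8 0.6] t 3.58 F [-0.11 -0.12 -0.3 ] op 0.0855 g 0.0 q [-0.6  -0.04  1.95  0.    1.23 -2.25]
```

```bash
python3 -m crank '[[0,0,0,0,0,0,0.6],[0,0,0,0,0,0,0.4],[0,0,0,0,0,0,0.2],[0,0,0,0,0,0,0],[0,0,0,0,0,0,-0.3],[0,0,0,0,0,0,-1],[0,0,0,0,0,0,-1],[0,0,0,0,0,0,-1],[0,0,0,0,0,0,-1],[0,0,0,0,0,0,-1]]' 40
python3 -m crank '[[0,0,0,0,0,0,-1],[0,0,-5,0,0,0,-1],[0,0,-15,0,0,0,-1],[0,0,-25,0,0,0,-1],[0,0,-30,0,0,0,-1],[0,0,-30,0,0,0,-1],[0,0,-30,0,0,0,-1],[0,0,-20,0,0,0,-1],[0,0,-5,0,0,0,-1],[0,0,0,0,0,0,-1]]' 40
python3 -c "
from h import *
to(.4775,-.234,.091,4.5)"
```

```text
t: 4.42
tool_pos: [0.478, -0.2349, 0.0912]
tool_rot: [-0.123, 3.137, -0.003]
contact_force: [-0.5, -1.2, 6.7]
opening: 0.0512
grip_force: 43.2
t: 5.25
tool_pos: [0.4771, -0.234, 0.25]
tool_rot: [-0.123, 3.138, -0.001]
contact_force: [0.5, 0.6, -5.2]
opening: 0.0514
grip_force: 43.5
pos [ 0.4771 -0.234   0.25  ] turn [-0.0008  0.0012 -0.0003] shift after turn [ -0.4   0.  159. ] t 5.25 F [ 0.51  0.6  -5.15] op 0.0514 g 43.5 q [-0.6  -0.18  1.81  0.    1.52 -2.25]
```

```bash
python3 -m crank '[[0,0,-14,0,0,0.038,-1],[0,0,-22,0,0,0.058,-1],[0,0,-21,0,0,0.058,-1],[2,12,0,0,0,0,-1],[4,26,0,0,0,0,-1],[5.5,36,0,0,0,0,-1],[5.5,36,0,0,0,0,-1],[5.5,36,0,0,0,0,-1],[5.5,36,0,0,0,0,-1],[5.5,36,0,0,0,0,-1]]' 40
python3 -m crank '[[5.5,36,0,0,0,0,-1],[4,26,0,0,0,0,-1],[2,12,0,0,0,0,-1],[0,4,0,0,0,0,-1],[0,0,0,0,0,0,-1],[0,0,0,0,0,0,-1],[0,0,0,0,0,0,-1],[0,0,0,0,0,0,-1],[0,0,0,0,0,0,-1],[0,0,0,0,0,0,-1]]' 40
python3 - <<'E'
from h import *
to(.454,.0645,.307,-4.3)
s=get_image("side");t=get_image("top");o=ctrl.get_obs();w=get_image("wrist")
c=lambda im,u,v,w=50,h=37: cv2.resize(im[v-h:v+h,u-w:u+w],(400,296),interpolation=2)
save(np.vstack([np.hstack([c(s,280,140),c(t,205,190)]),np.hstack([c(s,260,160,100,74),cv2.resize(w,(400,296),interpolation=3)])]),"pics/pre.png")
E
```

```text
t: 6.08
tool_pos: [0.458, -0.0116, 0.3021]
tool_rot: [-0.117, -3.134, -0.002]
contact_force: [1.5, 1.3, -5.5]
opening: 0.0518
grip_force: 44.0
t: 6.92
tool_pos: [0.4546, 0.0639, 0.3063]
tool_rot: [0.121, 3.139, -0.0]
contact_force: [-0.2, 0.5, -5.1]
opening: 0.0512
grip_force: 44.4
pos [0.4546 0.0639 0.3063] turn [-0.0001  0.0001 -0.002 ] shift after turn [ 0.6  0.6 -0.7] t 6.92 F [-0.23  0.46 -5.07] op 0.0512 g 44.4 q [-0.02 -0.39  1.88 -0.    1.65 -1.52]
```

View pics/pre.png

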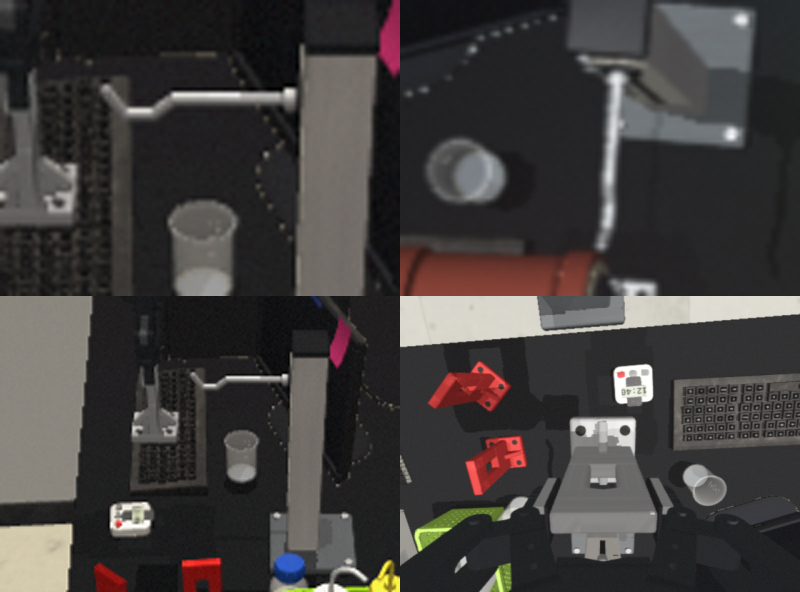

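```bash
python3 - <<'E'
from h import *
S=cam("side");T=cam("top")
q=lambda X,C,u,v:np.round([(a-b)*4+1.6 for a,b in zip(proj(C,X),(u-50,v-37))],1)
a=np.radians(-4.3);M=np.array([[np.cos(a),-np.sin(a),0],[np.sin(a),np.cos(a),0],[0,0,1]])
b=np.array([.4546-.0005,.0639,.3063-.0912])
for X in((.032,-.03,.014),(.032,.03,.014),(.032,-.03,0),(.006,-.026,.05),(-.006,-.026,.05)): print("br",X,q(b+M@X,S,280,140))
s=np.array([.533,.0585,.29])
for X in((-25,0,19),(-10,0,0),(0,0,0),(10,0,0),(24,0,12),(98,0,12)): print("hook",X,q(s+M@np.array(X)/1e3,S,280,140),"top",q(s+M@np.array(X)/1e3,T,205,190))
E
```

```text
br (0.032, -0.03, 0.014) [ 73.  214.9]
br (0.032, 0.03, 0.014) [ 77.9 165.5]
br (0.032, -0.03, 0) [ 73.9 231.3]
br (0.006, -0.026, 0.05) [ 32.9 168.3]
br (-0.006, -0.026, 0.05) [ 15.4 168.3]
hook (-25, 0, 19) [102.9  92.3] top [200.2 246.8]
hook (-10, 0, 0) [125.9 116.1] top [206.8 227.8]
hook (0, 0, 0) [140.5 116.1] top [208.  214.4]
hook (10, 0, 0) [155.1 116.1] top [209.2 201.1]
hook (24, 0, 12) [175.4 101.2] top [207.9 181.2]
hook (98, 0, 12) [284.6 101.3] top [216.7  82. ]
```

```bash
python3 -m crank '[[-2,0.5,-1,0,0,0,-1],[-5,0.5,-1,0,0,0,-1],[-6,0.5,0,0,0,0,-1],[-7,0,0,0,0,0,-1],[-7,0,0,0,0,0,-1],[-7,0,0,0,0,0,-1],[-7,0,0,0,0,0,-1],[-5,0,0,0,0,0,-1],[-2,0,0,0,0,0,-1],[0,0,0,0,0,0,-1]]' 40
python3 - <<'E'
from h import *
to(.533,.0595,.309,-4.3)
s=get_image("side");t=get_image("top");o=ctrl.get_obs();w=get_image("wrist")
c=lambda im,u,v,w=50,h=37: cv2.resize(im[v-h:v+h,u-w:u+w],(400,296),interpolation=2)
save(np.vstack([np.hstack([c(s,280,140),c(t,205,190)]),np.hstack([c(s,265,130,25,18),c(w,290,180,100,74)])]),"pics/in1.png")
E
```

```text
t: 7.9
tool_pos: [0.5028, 0.0623, 0.3081]
tool_rot: [-0.119, -3.139, 0.0]
contact_force: [-0.7, 0.2, -5.4]
opening: 0.0515
grip_force: 44.4
pos [0.5028 0.0623 0.3081] turn [-0.0001 -0.0006 -0.0009] shift after turn [-30.3  -0.6  -0.9] t 7.9 F [-0.73  0.16 -5.38] op 0.0515 g 44.4 q [-0.02 -0.27  1.78 -0.    1.63 -1.52]
```

View pics/in1.png

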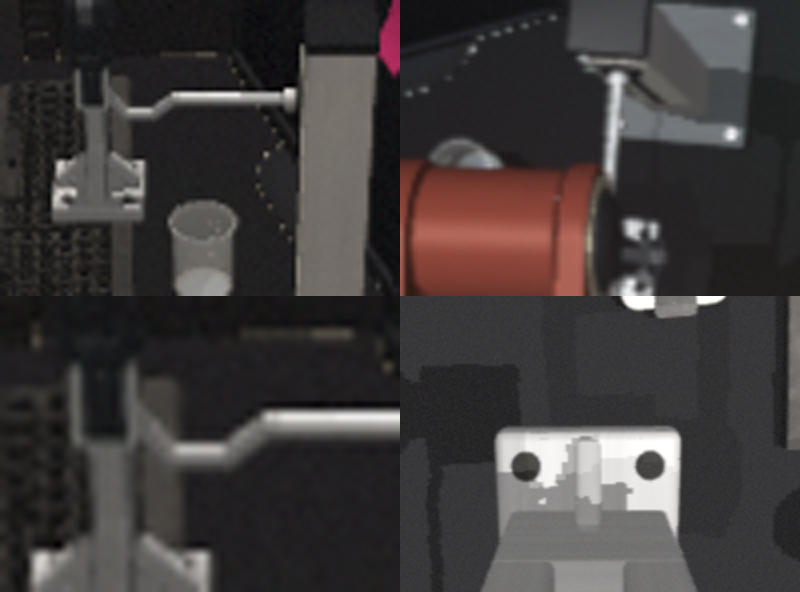

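The slot is level with the tip, which is entering it, with no side force. The plate centre is about 31 mm short of the seat. I'll go on slowly.

```bash
python3 -m crank '[[-1.5,0,0,0,0,0,-1],[-3,0,0,0,0,0,-1],[-3,0,0,0,0,0,-1],[-3,0,0,0,0,0,-1],[-3,0,0,0,0,0,-1],[-1.5,0,0,0,0,0,-1],[0,0,0,0,0,0,-1],[0,0,0,0,0,0,-1],[0,0,0,0,0,0,-1],[0,0,0,0,0,0,-1]]' 40
python3 -m crank '[[-1,0,0,0,0,0,-1],[-3,0,0,0,0,0,-1],[-4,0,0,0,0,0,-1],[-4,0,0,0,0,0,-1],[-3,0,0,0,0,0,-1],[-1,0,0,0,0,0,-1],[0,0,0,0,0,0,-1],[0,0,0,0,0,0,-1],[0,0,0,0,0,0,-1],[0,0,0,0,0,0,-1]]' 40
python3 - <<'E'
from h import *
to(.533,.0595,.309,-4.3)
s=get_image("side");t=get_image("top");o=ctrl.get_obs();w=get_image("wrist")
c=lambda im,u,v,w=50,h=37: cv2.resize(im[v-h:v+h,u-w:u+w],(400,296),interpolation=2)
save(np.vstack([np.hstack([c(s,280,140),c(t,205,190)]),np.hstack([c(s,265,130,25,18),c(w,290,280,100,74)])]),"pics/in2.png")
E
```

```text
t: 8.88
tool_pos: [0.5173, 0.0613, 0.3083]
tool_rot: [-0.119, -3.139, 0.0]
contact_force: [0.2, 0.3, -4.7]
opening: 0.0513
grip_force: 44.4
t: 9.72
tool_pos: [0.5332, 0.0601, 0.3083]
tool_rot: [-0.119, -3.139, 0.0]
contact_force: [-0.2, 0.3, -4.7]
opening: 0.0512
grip_force: 44.4
pos [0.5332 0.0601 0.3083] turn [-0.     -0.0001 -0.0007] shift after turn [ 0.2 -0.6 -0.7] t 9.72 F [-0.18  0.32 -4.72] op 0.0512 g 44.4 q [-0.03 -0.19  1.72 -0.    1.62 -1.52]
```

View pics/in2.png

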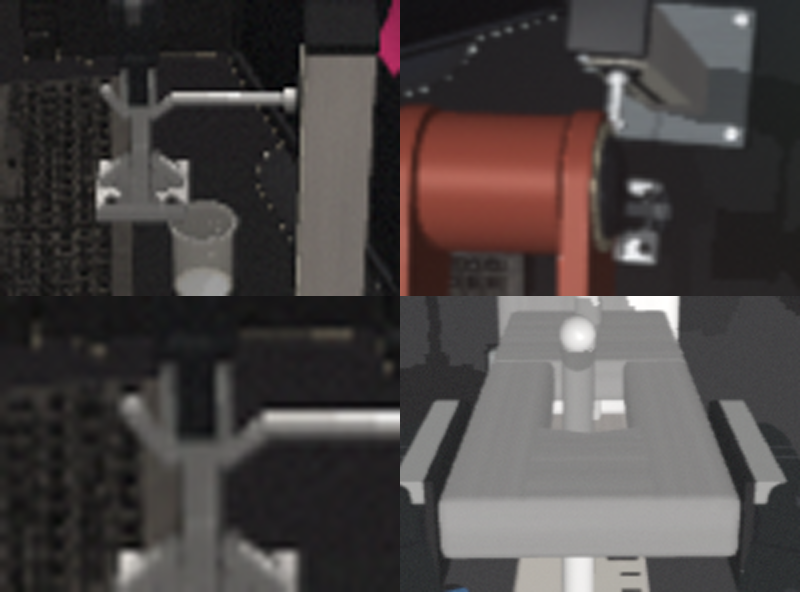

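The bracket is threaded with the plate over the seat. In the wrist view the bar at x≈578 is about 3 mm to −y of the slot middle at x≈590, so I'll correct that and lower.

```bash
python3 -m crank '[[0,-1,0,0,0,0,-1],[0,-1,1,0,0,0,-1],[0,-0.5,2,0,0,0,-1],[0,0,3,0,0,0,-1],[0,0,4,0,0,0,-1],[0,0,4,0,0,0,-1],[0,0,3,0,0,0,-1],[0,0,1,0,0,0,-1],[0,0,0,0,0,0,-1],[0,0,0,0,0,0,-1]]' 40
python3 - <<'E'
from h import *
F=[]
for i in range(12): F.append(np.r_[ctrl.get_obs()["contact_force"],ctrl.get_obs()["wrist_torque"]]);get_image("top")
print(np.mean(F,0).round(3),np.std(F,0).round(3),ctrl.get_obs()["t"])
E
python3 -m crank '[[0,0,1,0,0,0,-1],[0,0,1.5,0,0,0,-1],[0,0,1.5,0,0,0,-1],[0,0,1.5,0,0,0,-1],[0,0,1.5,0,0,0,-1],[0,0,1.5,0,0,0,-1],[0,0,1.5,0,0,0,-1],[0,0,1.5,0,0,0,-1],[0,0,1.5,0,0,0,-1],[0,0,1.5,0,0,0,-1]]' 40
python3 -c "
from h import *
to(.533,.0595,.309,-4.3)"
```

```text
t: 10.7
tool_pos: [0.5332, 0.0576, 0.2903]
tool_rot: [-0.119, -3.139, 0.0]
contact_force: [-0.2, -0.6, -5.2]
opening: 0.0512
grip_force: 44.4
[ 5.800e-02  7.500e-02 -4.992e+00 -8.000e-03 -3.000e-03  6.000e-03] [0.471 0.454 0.346 0.032 0.033 0.034] 11.3
t: 12.13
tool_pos: [0.5331, 0.0576, 0.2757]
tool_rot: [-0.119, -3.139, 0.0]
contact_force: [0.0, -0.2, -3.9]
opening: 0.0508
grip_force: 44.4
pos [0.5331 0.0576 0.2757] turn [-0.0001 -0.     -0.0007] shift after turn [  0.3   1.9 -33.3] t 12.13 F [ 0.02 -0.17 -3.85] op 0.0508 g 44.4 q [-0.03 -0.18  1.76 -0.    1.56 -1.53]
```

```bash
python3 -m crank '[[0,0,1.5,0,0,0,-1],[0,0,2,0,0,0,-1],[0,0,2.5,0,0,0,-1],[0,0,3,0,0,0,-1],[0,0,3,0,0,0,-1],[0,0,3,0,0,0,-1],[0,0,3,0,0,0,-1],[0,0,3,0,0,0,-1],[0,0,3,0,0,0,-1],[0,0,3,0,0,0,-1]]' 40
python3 -m crank '[[0,0,3,0,0,0,-1],[0,0,3,0,0,0,-1],[0,0,3,0,0,0,-1],[0,0,3,0,0,0,-1],[0,0,3,0,0,0,-1],[0,0,3,0,0,0,-1],[0,0,3,0,0,0,-1],[0,0,2,0,0,0,-1],[0,0,1,0,0,0,-1],[0,0,0,0,0,0,-1]]' 40
python3 - <<'E'
from h import *
F=[]
for i in range(12): F.append(ctrl.get_obs()["contact_force"]);s=get_image("side")
print(np.mean(F,0).round(3));to(.533,.0595,.309,-4.3)
c=lambda im,u,v,w=50,h=37: cv2.resize(im[v-h:v+h,u-w:u+w],(800,592),interpolation=2)
save(c(s,285,150,60,44),"pics/low.png")
E
```

```text
t: 12.97
tool_pos: [0.5332, 0.0576, 0.2487]
tool_rot: [0.119, 3.139, -0.0]
contact_force: [-0.6, -0.2, -3.3]
opening: 0.0518
grip_force: 44.4
t: 13.8
tool_pos: [0.5332, 0.0576, 0.2246]
tool_rot: [0.119, 3.139, -0.0]
contact_force: [1.0, 0.4, -2.0]
opening: 0.0512
grip_force: 44.5
[ 0.131 -0.127 -2.193]
pos [0.5332 0.0576 0.2249] turn [ 0.      0.0003 -0.0007] shift after turn [  0.4   1.9 -84.1] t 14.4 F [-0.07 -0.16 -2.34] op 0.0514 g 44.5 q [-0.03 -0.16  1.83 -0.    1.47 -1.53]
```

View pics/low.png

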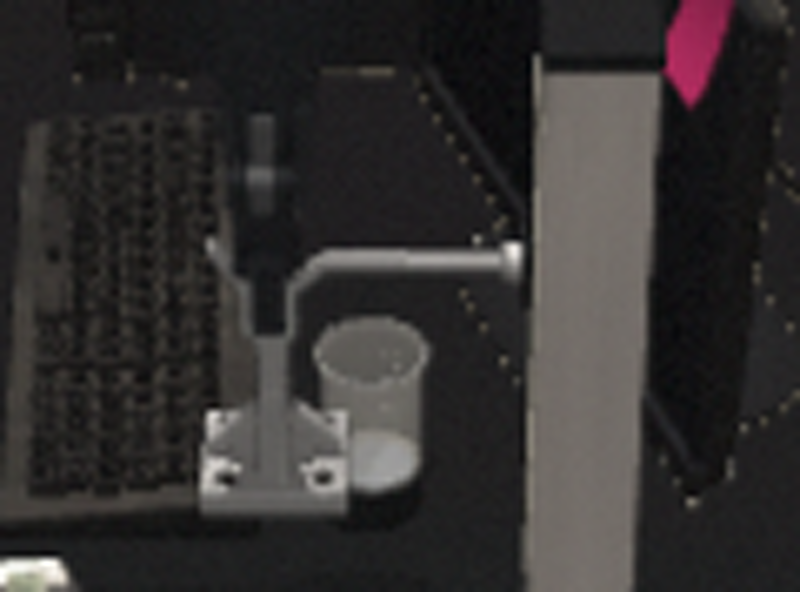

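The hook is seated under the slot roof and has come down about 56 mm with the bracket. The arm still carries 2.2 N, so about 44 mm remain.

```bash
python3 -m crank '[[0,0,1,0,0,0,-1],[0,0,2,0,0,0,-1],[0,0,3,0,0,0,-1],[0,0,3,0,0,0,-1],[0,0,3,0,0,0,-1],[0,0,3,0,0,0,-1],[0,0,3,0,0,0,-1],[0,0,3,0,0,0,-1],[0,0,3,0,0,0,-1],[0,0,3,0,0,0,-1]]' 40
python3 -m crank '[[0,0,3,0,0,0,-1],[0,0,3,0,0,0,-1],[0,0,3,0,0,0,-1],[0,0,2,0,0,0,-1],[0,0,1,0,0,0,-1],[0,0,0,0,0,0,-1],[0,0,0,0,0,0,-1],[0,0,0,0,0,0,-1],[0,0,0,0,0,0,-1],[0,0,0,0,0,0,-1]]' 40
python3 - <<'E'
from h import *
F=[]
for i in range(30): F.append(ctrl.get_obs()["contact_force"]);get_image("side")
print(np.mean(F,0).round(3),np.std(F,0)/5);to(.533,.0595,.181,-4.3)
E
```

```text
t: 15.23
tool_pos: [0.5332, 0.0576, 0.1977]
tool_rot: [0.119, 3.139, -0.0]
contact_force: [0.9, -0.0, -1.1]
opening: 0.0514
grip_force: 44.6
t: 16.07
tool_pos: [0.5332, 0.0576, 0.186]
tool_rot: [0.119, 3.139, -0.0]
contact_force: [0.2, -0.4, -0.2]
opening: 0.0514
grip_force: 44.7
[ 0.879 -0.425 -0.305] [0.12328318 0.08335731 0.07376147]
pos [0.5332 0.0576 0.1858] turn [ 0.      0.0001 -0.0007] shift after turn [0.3 1.9 4.8] t 17.57 F [ 1.13  0.37 -0.74] op 0.0513 g 44.7 q [-0.03 -0.13  1.87  0.    1.4  -1.53]
```

```bash
python3 -m crank '[[0,0,0.5,0,0,0,-1],[0,0,1,0,0,0,-1],[0,0,1,0,0,0,-1],[0,0,1,0,0,0,-1],[0,0,1,0,0,0,-1],[0,0,0.5,0,0,0,-1],[0,0,0,0,0,0,-1],[0,0,0,0,0,0,-1],[0,0,0,0,0,0,-1],[0,0,0,0,0,0,-1]]' 40
python3 - <<'E'
from h import *
F=[]
for i in range(40): F.append(np.r_[ctrl.get_obs()["contact_force"],ctrl.get_obs()["wrist_torque"]]);get_image("side")
print(np.mean(F,0).round(3),np.std(F,0)/6);to(.533,.0595,.181,-4.3)
E
```

```text
t: 18.4
tool_pos: [0.5332, 0.0576, 0.1808]
tool_rot: [0.119, 3.139, 0.0]
contact_force: [1.2, 0.1, -0.9]
opening: 0.0515
grip_force: 44.7
[ 1.591e+00 -3.020e-01  7.300e-02 -4.800e-02 -2.680e-01  1.000e-03] [0.08044907 0.08521382 0.0763311  0.0056146  0.00538042 0.00514722]
pos [0.5332 0.0576 0.1808] turn [ 0.      0.0001 -0.0008] shift after turn [ 0.3  1.9 -0.2] t 20.4 F [ 2.4  -0.97 -1.1 ] op 0.0515 g 44.8 q [-0.03 -0.12  1.87  0.    1.4  -1.53]
```

Vertical load is zero, but 1.6 N along +x remains, probably friction at the seat. I'll ease the tool slightly along +x and measure again.

```bash
python3 -m crank '[[-0.2,0,0,0,0,0,-1],[-0.2,0,0,0,0,0,-1],[-0.2,0,0,0,0,0,-1],[-0.2,0,0,0,0,0,-1],[-0.2,0,0,0,0,0,-1],[0,0,0,0,0,0,-1],[0,0,0,0,0,0,-1],[0,0,0,0,0,0,-1],[0,0,0,0,0,0,-1],[0,0,0,0,0,0,-1]]' 40
python3 - <<'E'
from h import *
F=[]
for i in range(24): F.append(np.r_[ctrl.get_obs()["contact_force"],ctrl.get_obs()["wrist_torque"]]);s=get_image("side")
print(np.mean(F,0).round(3),np.std(F,0)/5);to(.533,.0595,.181,-4.3)
t=get_image("top")
c=lambda im,u,v,w=50,h=37: cv2.resize(im[v-h:v+h,u-w:u+w],(400,592),interpolation=2)
w=get_image("wrist")
save(np.hstack([c(s,265,150,30,44),c(w,290,290,70,104)]),"pics/eq.png")
E
```

```text
t: 21.23
tool_pos: [0.534, 0.0575, 0.1807]
tool_rot: [-0.119, -3.139, 0.0]
contact_force: [-2.7, -1.0, 0.2]
opening: 0.051
grip_force: 44.9
[-2.772e+00 -8.600e-01 -1.160e-01 -1.400e-01  4.610e-01 -2.000e-03] [0.07381405 0.12813517 0.10257695 0.00753501 0.00565257 0.00525469]
pos [0.5342 0.0575 0.1808] turn [-0.0001  0.0001 -0.0008] shift after turn [ 1.3  1.9 -0.2] t 22.43 F [-2.62 -0.1  -0.09] op 0.0512 g 44.9 q [-0.03 -0.12  1.87 -0.    1.39 -1.53]
```

View pics/eq.png

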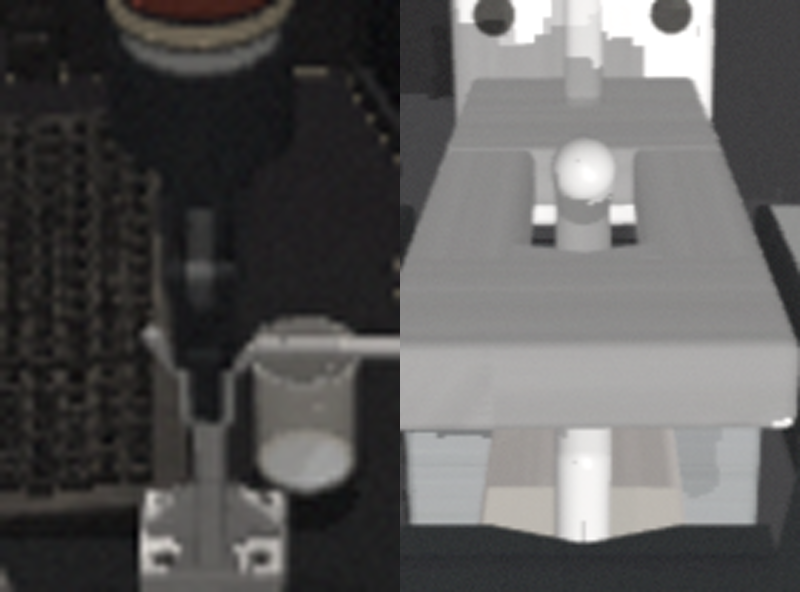

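The plate is centred on the seat and the bar is in the middle of the slot. The 1 mm shift swung the force by −4.4 N, so it is friction, and about 0.6 mm back should bring it to zero.

```bash
python3 -m crank '[[0.2,-0.1,0,0,0,0,-1],[0.2,-0.1,0,0,0,0,-1],[0.2,0,0,0,0,0,-1],[0,0,0,0,0,0,-1],[0,0,0,0,0,0,-1],[0,0,0,0,0,0,-1],[0,0,0,0,0,0,-1],[0,0,0,0,0,0,-1],[0,0,0,0,0,0,-1],[0,0,0,0,0,0,-1]]' 20
python3 - <<'E'
from h import *
F=[]
for i in range(30): F.append(np.r_[ctrl.get_obs()["contact_force"],ctrl.get_obs()["wrist_torque"]]);s=get_image("side")
print(np.mean(F,0).round(3),np.std(F,0)/5);to(.533,.0595,.181,-4.3)
E
```

```text
t: 23.37
tool_pos: [0.534, 0.0574, 0.1811]
tool_rot: [0.119, 3.138, 0.0]
contact_force: [2.2, 0.4, -0.0]
opening: 0.0512
grip_force: 44.9
[ 2.721 -0.144 -0.052 -0.011 -0.443  0.01 ] [0.0918693  0.1092738  0.1077063  0.00784214 0.00638722 0.00607722]
pos [0.5335 0.0573 0.1808] turn [-0.0001 -0.     -0.0008] shift after turn [ 0.7  2.1 -0.2] t 24.87 F [ 3.8  -0.81 -0.44] op 0.0512 g 44.9 q [-0.03 -0.12  1.87 -0.    1.4  -1.53]
```

```bash
python3 -m crank '[[-0.1,0,0,0,0,0,-1],[-0.1,0,0,0,0,0,-1],[-0.1,0,0,0,0,0,-1],[0,0,0,0,0,0,-1],[0,0,0,0,0,0,-1],[0,0,0,0,0,0,-1],[0,0,0,0,0,0,-1],[0,0,0,0,0,0,-1],[0,0,0,0,0,0,-1],[0,0,0,0,0,0,-1]]' 20
python3 - <<'E'
from h import *
F=[]
for i in range(30): F.append(np.r_[ctrl.get_obs()["contact_force"],ctrl.get_obs()["wrist_torque"]]);s=get_image("side")
print(np.mean(F,0).round(3),np.std(F,0)/5);to(.533,.0595,.181,-4.3)
E
```

```text
t: 25.7
tool_pos: [0.5336, 0.0573, 0.1807]
tool_rot: [-0.119, -3.139, 0.0]
contact_force: [0.3, -0.7, -0.7]
opening: 0.0518
grip_force: 44.9
[-1.389 -0.562  0.1   -0.106  0.213  0.007] [0.17649253 0.11194234 0.10815874 0.00637175 0.0291454  0.00588634]
pos [0.5337 0.0573 0.1807] turn [-0.0001 -0.0004 -0.0007] shift after turn [ 0.8  2.1 -0.3] t 27.2 F [-2.93 -0.5  -0.97] op 0.0515 g 44.9 q [-0.03 -0.12  1.87 -0.    1.4  -1.53]
```

```bash
python3 -m crank '[[0.05,0,0,0,0,0,0.14],[0.05,0,0,0,0,0,0.16],[0,0,0,0,0,0,0.18],[0,0,0,0,0,0,0.19],[0,0,0,0,0,0,0.2],[0,0,0,0,0,0,0.21],[0,0,0,0,0,0,0.22],[0,0,0,0,0,0,0.23],[0,0,0,0,0,0,0.24],[0,0,0,0,0,0,0.25]]' 20
python3 -m crank '[[0,0,0,0,0,0,0.26],[0,0,0,0,0,0,0.28],[0,0,0,0,0,0,0.3],[0,0,0,0,0,0,0.33],[0,0,0,0,0,0,0.36],[0,0,0,0,0,0,0.4],[0,0,0,0,0,0,0.45],[0,0,0,0,0,0,0.5],[0,0,0,0,0,0,0.6],[0,0,0,0,0,0,0.7]]' 20
python3 - <<'E'
from h import *
F=[]
for i in range(6): F.append(ctrl.get_obs()["contact_force"]);s=get_image("side")
print(np.mean(F,0).round(3));to(.533,.0595,.181,-4.3)
c=lambda im,u,v,w=50,h=37: cv2.resize(im[v-h:v+h,u-w:u+w],(400,592),interpolation=2)
w=get_image("wrist")
save(np.hstack([c(s,265,150,30,44),cv2.resize(w,(400,300))[0:300].repeat(1,0) if 0 else c(w,290,270,100,148)]),"pics/rel.png")
E
```

```text
t: 28.03
tool_pos: [0.5343, 0.0574, 0.1812]
tool_rot: [0.119, 3.138, 0.0]
contact_force: [0.2, -0.3, 0.1]
opening: 0.0532
grip_force: 0.0
t: 28.87
tool_pos: [0.5337, 0.0573, 0.1808]
tool_rot: [-0.119, -3.139, 0.0]
contact_force: [0.1, 0.0, -0.4]
opening: 0.0725
grip_force: 0.0
[-0.133  0.131 -0.192]
pos [0.5337 0.0573 0.1808] turn [ 0.     -0.0001 -0.0007] shift after turn [ 0.9  2.1 -0.2] t 29.17 F [ 1.05  0.2  -1.14] op 0.0724 g 0.0 q [-0.03 -0.12  1.87  0.    1.4  -1.53]Traceback (most recent call last):
  File "<stdin>", line 6, in <module>
ValueError: 200 camera calls are used up
```

The camera budget is spent. The pads are free and no force is left, so I'll open fully, retreat straight up and let the bracket settle.

```bash
python3 -m crank '[[0,0,0,0,0,0,0.85],[0,0,0,0,0,0,1],[0,0,0,0,0,0,1],[0,0,0,0,0,0,1],[0,0,-3,0,0,0,1],[0,0,-8,0,0,0,1],[0,0,-12,0,0,0,1],[0,0,-15,0,0,0,1],[0,0,-15,0,0,0,1],[0,0,-15,0,0,0,1]]' 20
python3 -m crank '[[0,0,-20,0,0,0,1],[0,0,-20,0,0,0,1],[0,0,-20,0,0,0,1],[0,0,-20,0,0,0,1],[0,0,-20,0,0,0,1],[0,0,-10,0,0,0,1],[0,0,-5,0,0,0,1],[0,0,0,0,0,0,1],[0,0,0,0,0,0,1],[0,0,0,0,0,0,1]]' 20
```

```text
t: 30.0
tool_pos: [0.5341, 0.0573, 0.2511]
tool_rot: [0.119, 3.138, -0.0]
contact_force: [-0.2, 0.6, 0.7]
opening: 0.0854
grip_force: 0.0
t: 30.83
tool_pos: [0.5332, 0.0574, 0.3622]
tool_rot: [-0.119, -3.137, 0.0]
contact_force: [-0.0, -0.4, 0.5]
opening: 0.0856
grip_force: 0.0
```

```bash
Z='[0,0,0,0,0,0,1]'
python3 -m crank '[[0,0,0,0,0,0,1],[0,0,0,0,0,0,1],[0,0,0,0,0,0,1],[0,0,0,0,0,0,1],[0,0,0,0,0,0,1],[0,0,0,0,0,0,1],[0,0,0,0,0,0,1],[0,0,0,0,0,0,1],[0,0,0,0,0,0,1],[0,0,0,0,0,0,1]]' | head -1
for i in 1 2 3 4 5 6 7 8 9 10 11 12 13 14 15 16 17 18 19; do python3 -m crank '[[0,0,0,0,0,0,1],[0,0,0,0,0,0,1],[0,0,0,0,0,0,1],[0,0,0,0,0,0,1],[0,0,0,0,0,0,1],[0,0,0,0,0,0,1],[0,0,0,0,0,0,1],[0,0,0,0,0,0,1],[0,0,0,0,0,0,1],[0,0,0,0,0,0,1]]' | head -1; done | tail -1
python3 -c "
from station import ctrl
print(ctrl.get_obs()['contact_force'],ctrl.finish_job())"
```

```text
t: 31.67
t: 47.5
the job is handed in; nothing more can be done
[ 0.45300525 -0.40886553  0.00463916] None
```

I handed the job in at 47.5 s with the bracket hung on the scale hook and the gripper clear above it. It weighs about 5.0 N (roughly 0.51 kg), but the camera calls had run out, so I did not see its final rest or read the pointer.

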